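# Pull the knob cap off the rework station

## Robot

A 6-joint arm with a two-finger parallel gripper is mounted at the origin on the work surface. World frame = base frame: x ahead of the robot, y to its left, z up, the work surface at z = 0. Lengths are in mm, angles in rad, forces in N, time in s.
With the tool pointing down it reaches from about 400 to 925 mm from the base axis. Payload 12.5 kg.
Tool frame: the origin (TCP) lies midway between the tips of the shut fingers; the grasp point (between the pads) lies 19 mm behind it (env.grip_depth is the distance from the TCP to the grasp point, in mm); z points along the fingers, y is the line along which they close (so a half turn about z gives the same grasp; the last joint's range is limited). The gripper opens to 95 mm and grips with 3 to 60 N. Pads are 20 mm wide; open, the fingers measure 119 mm over their backs; the gripper's body (75 mm by 180 mm) begins 59 mm behind the grasp point.
Start: joints at [1.034, 0.491, 1.559, -0, 1.092, -0.106], TCP at [260.985, 567.92, 214.661] pointing down, gripper open.
Joint ranges: [-3.1, 3.1], [-0.84, 2.19], [0.05, 2.79], [-1.13, 4.28], [0.06, 2.93], [-2.69, 2.69]. Speed limits (rad/s): [2.22, 2.22, 2.79, 3.14, 3.14, 3.14].

## Interface

Orientations are given as [roll, pitch, yaw] about the fixed x, y, z axes, in that order (R = Rz(yaw) Ry(pitch) Rx(roll)).
In Python, from cell import monitor, viewer, order, env gives the robot as it stands.
- The arm moves only by the tool move_arm, never from a script. Its argument "moves" is one flat list of numbers, 4 for each row, row after row: the shift along the tool's x, y, z normalised to -1 to 1, where 1 is 0.15 m, then the turn about the tool's z normalised to -1 to 1, where 1 is pi/2 rad. A call has 1 to 10 rows; each row shifts and turns the commanded pose from where the row before left it, along the tool's axes as they then stand; what a row does not reach is not made up. A row lasts 1/8 s, in which the tool goes at most 62.5 mm and 10.7 degrees, less where a joint would pass 70% of its speed; a pose out of reach is approached as far as the arm can. A call with a number of a shift or a turn outside -1 to 1 is refused whole. A call with a gripper value outside its range is refused whole. "claw" is the finger opening in mm, from 0 to 95.1, set as the call begins (left out, the last holds). The fingers move at their own pace and stop on an object; the grip force is fixed at half the most. Time passes only in rows, so rows that do not move let the fingers close. It gives the time, the measured TCP pose, the force, the opening and the grip force at its end, in the units of the state.
- monitor.state(): the state, without advancing time (a new reading comes with each control period).
- viewer.read_camera(name): name is "scene" or "top" or "wrist"; returns the picture (384x512x3 uint8, red, green, blue); there is no depth.
- viewer.camera_info(name): a dict with "K" (3x3 intrinsics, pixels), "dist_coeffs" ([k1, k2, p1, p2, k3] as OpenCV has them; the pictures are not rectified), "camera_from_world" (4x4, takes a point from world to camera coordinates). Camera axes: x right, y down, z forward; pixel columns grow to the right and rows downward; lengths in mm; the calibration is good to about 2 mm. A picture is of the moment at which its call begins: read the wrist's pose just before it. camera_info takes no time and is no camera call; for the wrist camera it gives the pose at the moment of the call.
- order.job_done(): hands the job in; it is judged then, once.
The state is a dict: "t": time; "joints": joint angles; "qvel": joint speeds; "tau": joint torques, N m; "eef_pos": TCP position; "tcp_rot": TCP orientation; "ft_force": force on the tool from outside, world axes, zero at the start; "moment": the same for the moment, N m; "opening": opening from 0.0 (shut) to 1.0 (fully open); "grip_force": force on a finger pad.
Only numpy, scipy, OpenCV 4.12 (cv2) and the standard library are available. Lean on these libraries where they do the work, as an engineer would, in place of code of your own. Each camera call takes 0.05 s, during which the arm holds its last target. There are 200 camera calls.

## Task

Take the C-shaped puller out of its stand, slide its fork under the big knob cap on the rework station and pull straight up, without rocking the cap, until it pops off its shaft; the fork's height has not been measured, so feel for the deck, and work gently, without pressing or knocking hard on the station or the cap, and never touch the cap with the gripper. Then, with the cap lying on the fork, lower the puller into the shallow parts tray until it stands there and only then let go, so that puller and cap both stay upright in the tray. Leave the phone, the jar and the screwdriver alone.

Things in the scene. Friction and masses are not known exactly. Their poses are not given: they have to be found in the camera images.
- puller: steel C-shaped puller, 140 g, loose; it hangs in its stand by two cross bars, upright, 12 mm above the bench. z up, x along the fork to its open end. Handle on top; below it a cross arm (z 48 to 54 mm, x -40 to 12 mm) with the two cross bars (72 mm long in y, x = -26 and 9 mm). Origin: straight below the handle, 48 mm below the cross arm's underside, near the fork's underside
- handle (a point): middle of the puller's handle, at z = 77 mm above its underside: an upright black bar 24 mm (x) by 14 mm (y) and 46 mm high (z 54 to 100 mm of the puller); grip it across y from above. Axes as the puller
- fork_slot (a point): closed end (throat) of the fork's slot, x = -10 mm of the puller, shown at the nominal height only: the fork is clamped stiffly on its post, its underside anywhere from 5 mm below to 5 mm above the puller's origin, unmeasured. Fork: flat, 4 mm thick, 36 mm wide, x -40 to 17 mm; two 6 mm prongs with round tips; slot 24 mm wide, open to +x
- cap: the big knob cap, plain grey plastic, 24 to 42 g: a disc 40 mm across and 12 mm high, carried by a hub under its middle, 5.5 mm high, roughly round, 19 to 21.5 mm across. Origin: centre of the hub's underside, z up. Lying on the puller's fork, its hub reaches 1.5 mm lower than the fork's underside
- cap_rim (a point): centre of the underside of the cap's disc, 5.5 mm above the cap's origin. With the hub standing on the deck, a gap 5.5 mm high is open all round the hub. Friction on a springy split shaft holds the cap: it takes about 6 to 16 N straight up, over 11 mm, to pop it off. With the hub against the fork's throat, the cap is under the handle
- station: the rework station, fixed: grey box 220 mm (x) by 170 mm (y), flat black deck on top at z = 55 mm. Origin: centre of its underside, z up. The deck is flat and free from x = -110 to 20 mm (its screen and keys are flush) to slide the puller along +x under the cap. A small fixed knob, 22 mm wide and 16 mm high, stands at x = 55, y = -55 mm and stays
- shaft (a point): foot of the big cap's shaft on the deck, at x = 45, y = 25 mm of the station, z = 55 mm; its axes are those of the station. The shaft is 11 mm high
- stand: the puller's stand, fixed: base 60 by 84 mm, two side walls 60 mm high and 8 mm thick at y = -30 and 30 mm, that carry the cross bars; lift the puller straight up, by 60 mm or more. Origin under the puller's origin, axes as the puller
- tray: shallow white open parts tray, fixed, 130 mm square and 18 mm high, walls and floor 4 mm thick. Origin: centre of its underside, z up
- phone: bystander: black phone lying flat, 150 by 72 by 9 mm; origin under its centre
- flux_jar: bystander: small white jar, 48 mm wide, 35 mm high; origin under its centre
- driver: bystander: lying screwdriver, 150 mm long; origin near its middle, x towards the tip
There are look-alikes about, which are no part of the job. Leave any purple or red look-alike of the puller alone.

How it is judged (in metres and radians):
On the way, in this order (a step that is already met when the one before it is completed fails the run):
1. the cap is off its shaft and lies on the fork of the puller, clear above the station (z of cap in the frame of shaft above 0.02 m and contact force between cap and puller above 0.05 N and contact force between cap and station below 0.05 N and angle between cap's own z axis and vertical below 0.3 rad and distance between cap and puller below 0.025 m), for 0.2 s.
2. the puller, still held, stands in the tray with the cap (contact force between puller and the fingers above 0.5 N and horizontal distance between each of puller, cap and tray below 0.05 m and z of puller in the frame of tray below 0.014 m and z of cap in the frame of tray below 0.009 m), for 0.1 s.
At the end, for the whole second after the job is handed in: puller and cap both stand upright (puller within 0.2 rad, cap within 0.3 rad) and at rest on the floor of the tray, each with its origin within 50 mm of the tray's centre, and are let go (horizontal distance between each of puller, cap and tray below 0.05 m and z of puller in the frame of tray below 0.014 m and z of cap in the frame of tray below 0.009 m and angle between puller's own z axis and vertical below 0.2 rad and angle between cap's own z axis and vertical below 0.3 rad and linear speed of each of puller, cap below 0.02 m/s); the robot touches nothing.
It fails at once if the gripper touches the cap (contact force between cap and the fingers above 0.5 N).
It fails at once if the puller presses or knocks on the station with more than 30 N, or the arm with more than 5 N (contact force between puller and station above 30 N or contact force between the arm and station above 5 N).
It fails at once if the puller presses on or pulls the cap with more than 30 N (contact force between puller and cap above 30 N).
It fails at once if the cap is rocked by more than 0.25 rad while on its shaft (distance between cap and shaft below 0.011 m and angle between cap's own z axis and vertical above 0.25 rad).
It fails at once if the phone, the jar or the screwdriver is moved by more than 15 mm (distance of any of phone, flux_jar, driver from where it was at the start of the episode above 0.015 m).
It also fails if it takes over 72 s, if anything falls off the work surface, if the arm or the gripper's body presses on something with over 40 N, if the wrist force passes 120 N, or if a joint passes its speed limit or range.

## Working session

There is one attempt and no reset: what is moved stays moved. The work goes in short steps, Python scripts to look and compute and a tool call to move; the robot and the scene stay as the last step left them, time stands still between calls to the robot, and variables do not carry over. Pictures are saved under pics/ and viewed, at most 11 in all, crops included, and the job is handed in when it is done.

Besides the shell and the picture viewer there is one more tool, called after "Emit:" in YAML: its name, and indented under it one key for each argument. move_arm: Moves the arm, as the interface text tells. Scaled input: -1 to 1 covers 0.15 m each way for a shift and pi/2 rad each way for a turn. Its arguments: {"type":"object","properties":{"moves":{"type":"array"},"claw":{"type":"number"}},"required":["moves"]}

```bash
mkdir -p pics; ls; cat > h.py <<'E'
import numpy as np, cv2
from cell import monitor, viewer, order, env
def snap(n,f):
    im=viewer.read_camera(n); cv2.imwrite('pics/'+f,cv2.cvtColor(im,cv2.COLOR_RGB2BGR)); return im
def ray(info,px):
    K=np.array(info['K']);d=np.array(info['dist_coeffs'])
    p=cv2.undistortPoints(np.array(px,float).reshape(-1,1,2),K,d).reshape(-1,2)
    T=np.array(info['camera_from_world']);R=T[:3,:3];c=-R.T@T[:3,3]
    return c,np.c_[p,np.ones(len(p))]@R
def onplane(info,px,z):
    c,D=ray(info,px); return c+D*((z-c[2])/D[:,2])[:,None]
def proj(info,P):
    T=np.array(info['camera_from_world']);P=np.array(P,float).reshape(-1,3)
    return cv2.projectPoints(P,cv2.Rodrigues(T[:3,:3])[0],T[:3,3],np.array(info['K']),np.array(info['dist_coeffs']))[0].reshape(-1,2)
E
python3 - <<'E'
from h import *
a=snap('scene','s0.png');b=snap('top','t0.png')
print(monitor.state())
for n in('scene','top'):
    i=viewer.camera_info(n);print(i); 
E
```

```text
pics
{'t': 0.1, 'joints': array([ 1.03440807e+00,  4.91489764e-01,  1.55939121e+00,  2.98018986e-05,
        1.09171400e+00, -1.05588877e-01]), 'qvel': array([ 0.00066723, -0.00137001, -0.00071725,  0.00213213, -0.00041244,
        0.00021487]), 'tau': array([ 2.28876379e-03, -6.13634920e+01, -2.58601803e+01,  6.94117346e-02,
        4.70292522e-02,  2.23464536e-05]), 'eef_pos': array([260.85205776, 567.72096972, 214.1251719 ]), 'tcp_rot': array([-3.14059870e+00, -1.31922852e-04,  2.71077945e+00]), 'ft_force': array([ 0.17466878, -0.56746244,  0.05253159]), 'moment': array([-0.01447782,  0.01200303, -0.03573084]), 'grip_force': 0.0, 'opening': 1.0022175879844417}
{'K': array([[405.26838621,   0.        , 250.05975931],
       [  0.        , 405.26838621, 193.65404048],
       [  0.        ,   0.        ,   1.        ]]), 'dist_coeffs': array([-0.05824304,  0.        ,  0.        ,  0.        ,  0.        ]), 'camera_from_world': array([[-4.47227019e-01,  8.94374808e-01,  9.03860456e-03,
         2.12643685e+02],
       [ 7.53485475e-01,  3.82182581e-01, -5.34973002e-01,
        -4.17713618e+02],
       [-4.81920773e-01, -2.32443924e-01, -8.44820804e-01,
         1.32966887e+03],
       [ 0.00000000e+00,  0.00000000e+00,  0.00000000e+00,
         1.00000000e+00]])}
{'K': array([[363.99283535,   0.        , 250.61676312],
       [  0.        , 363.99283535, 190.79945588],
       [  0.        ,   0.        ,   1.        ]]), 'dist_coeffs': array([-0.07744323,  0.        ,  0.        ,  0.        ,  0.        ]), 'camera_from_world': array([[ 3.14996827e-03, -9.99954309e-01, -9.02537587e-03,
         7.91385537e+01],
       [-9.96557722e-01, -2.39132597e-03, -8.28672963e-02,
         5.91300581e+02],
       [ 8.28419274e-02,  9.25533737e-03, -9.96519721e-01,
         1.00496242e+03],
       [ 0.00000000e+00,  0.00000000e+00,  0.00000000e+00,
         1.00000000e+00]])}
```

View pics/s0.png

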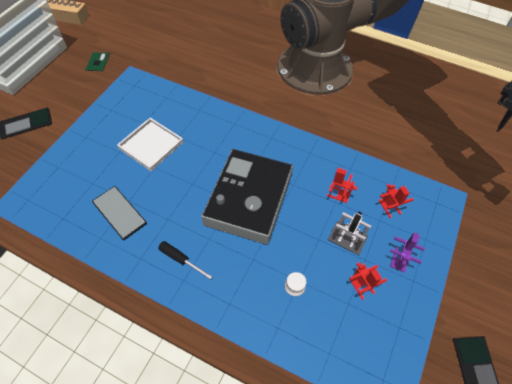

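View pics/t0.png

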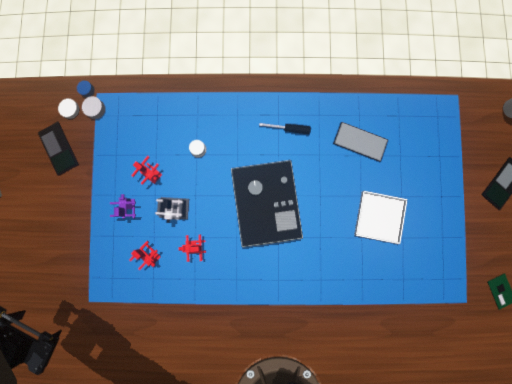

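```bash
python3 - <<'E'
from h import *
t=cv2.imread('pics/t0.png');s=cv2.imread('pics/s0.png')
A=cv2.resize(t[180:235,140:205],None,fx=6,fy=6,interpolation=3)
B=cv2.resize(s[200:260,315:385],None,fx=5.5,fy=5.5,interpolation=3)
H=max(A.shape[0],B.shape[0]);o=np.zeros((H,A.shape[1]+B.shape[1],3),np.uint8)
o[:A.shape[0],:A.shape[1]]=A;o[:B.shape[0],A.shape[1]:]=B
cv2.imwrite('pics/c0.png',o)
i=viewer.camera_info('top');si=viewer.camera_info('scene')
hsv=cv2.cvtColor(t,cv2.COLOR_BGR2HSV)
# station, tray
m=((hsv[...,2]<75)|(hsv[...,1]<60)).astype(np.uint8); 
def comp(m,seed,img=t):
    n,l,st,c=cv2.connectedComponentsWithStats(m); k=l[seed[1],seed[0]]
    q=(l==k).astype(np.uint8); cs=max(cv2.findContours(q,0,1)[0],key=cv2.contourArea);return st[k],c[k],cv2.minAreaRect(cs)
d=comp((hsv[...,2]<90).astype(np.uint8),(262,215));print('deck',d)
b=cv2.boxPoints(d[2]);P=onplane(i,b,55);print(P.round(1));print(P.mean(0),np.linalg.norm(np.roll(P,1,0)-P,axis=1))
w=comp((hsv[...,2]>180).astype(np.uint8)*(hsv[...,1]<60).astype(np.uint8),(382,218));print('tray',w)
b=cv2.boxPoints(w[2]);P=onplane(i,b,18);print(P.round(1));print(P.mean(0),np.linalg.norm(np.roll(P,1,0)-P,axis=1))
g=cv2.cvtColor(t,cv2.COLOR_BGR2GRAY); 
c=cv2.HoughCircles(cv2.resize(g[170:205,238:275],None,fx=4,fy=4,interpolation=2),cv2.HOUGH_GRADIENT,1,40,param1=80,param2=15,minRadius=20,maxRadius=36);print(c)
for x in c[0]:
    print(onplane(i,[(x[0]+.5)/4-.5+238,(x[1]+.5)/4-.5+170],72.5),x[2]/4)
E
```

```text
deck (array([ 233,  161,   69,   85, 3909], dtype=int32), array([264.55410591, 202.61524687]), ((266.6000061035156, 203.69998168945312), (78.48883819580078, 59.821231842041016), 81.8698959350586))
[[648.7 133.7  55. ]
 [672.6 -30.   55. ]
 [459.2 -59.1  55. ]
 [435.9 102.   55. ]]
[554.08268334  36.63122135  55.        ] [215.12501402 165.44806125 215.44351711 162.72176296]
tray (array([ 356,  191,   51,   53, 1936], dtype=int32), array([380.34400826, 217.20867769]), ((381.24322509765625, 217.04055786132812), (44.880924224853516, 46.360511779785156), 9.462322235107422))
[[ 463.2 -216.2   18. ]
 [ 593.3 -240.6   18. ]
 [ 572.3 -369.4   18. ]
 [ 441.9 -343.6   18. ]]
[ 517.69584922 -292.44076537   18.        ] [129.19976526 132.35628256 130.51501626 132.99253824]
[[[68.5 70.5 28.4]]]
[[596.76525005  69.20710039  72.5       ]] 7.1
```

View pics/c0.png

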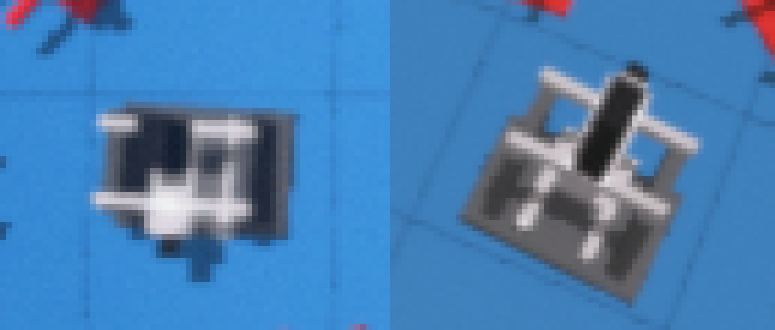

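```bash
python3 - <<'E'
from h import *
i=viewer.camera_info('top')
# crop coords ->px  : bars ends
f=lambda x,y:((x+.5)/6-.5+140,(y+.5)/6-.5+180)
P=onplane(i,[f(97,122),f(257,131),f(92,199),f(252,208)],64);print(P.round(1),P.mean(0))
i=viewer.camera_info('wrist');print(i)
st=monitor.state();R=__import__('scipy.spatial.transform',fromlist=['x']).Rotation.from_euler('xyz',st['tcp_rot']).as_matrix()
T=i['camera_from_world'];cw=-T[:3,:3].T@T[:3,3];print('cam in tool',R.T@(cw-st['eef_pos']),(T[:3,:3]@R).round(3))
E
```

```text
[[562.2 340.   64. ]
 [558.3 266.3  64. ]
 [527.1 341.5  64. ]
 [523.4 268.   64. ]] [542.73304347 303.95492347  64.        ]
{'K': array([[290.47167693,   0.        , 253.96848502],
       [  0.        , 290.47167693, 191.71891528],
       [  0.        ,   0.        ,   1.        ]]), 'dist_coeffs': array([-0.0700269,  0.       ,  0.       ,  0.       ,  0.       ]), 'camera_from_world': array([[ 4.17761510e-01,  9.08555169e-01, -1.68096239e-03,
        -6.23462257e+02],
       [ 8.78045985e-01, -4.03256303e-01,  2.57720008e-01,
        -2.90225627e+01],
       [ 2.33474987e-01, -1.09141462e-01, -9.66218180e-01,
         3.90941570e+02],
       [ 0.00000000e+00,  0.00000000e+00,  0.00000000e+00,
         1.00000000e+00]])}
cam in tool [  72.56049879   -0.82859226 -170.03104824] [[-0.     1.     0.001]
 [-0.966  0.    -0.258]
 [-0.258 -0.001  0.966]]
```

```bash
cat >> h.py <<'E'
def go(x,y,z,yaw=None):
    s=monitor.state();p=s['eef_pos'];w=s['tcp_rot'][2]
    d=np.array([x,y,z])-p;W=w if yaw is None else yaw
    u=np.array([d[0]*np.cos(W)+d[1]*np.sin(W),d[0]*np.sin(W)-d[1]*np.cos(W),-d[2]])/150
    t=-((W-w+np.pi)%(2*np.pi)-np.pi)/(np.pi/2)
    print('pos',p.round(2),'yaw',round(w,4),'t',s['t'],'| after turn',round(t,4),'shift',u.round(4))
E
python3 -c "
from h import *
go(551.2,303.5,200,3.0896)"
```

```text
pos [260.85 567.72 214.13] yaw 2.7108 t 0.1 | after turn -0.2412 shift [-2.0246 -1.6585  0.0942]
```

Emit:
move_arm:
  moves: [0,0,0,-0.0804,0,0,0,-0.0804,0,0,0,-0.0804,-0.225,-0.184,0.01,0,-0.225,-0.184,0.01,0,-0.225,-0.184,0.01,0,-0.225,-0.184,0.01,0,-0.225,-0.184,0.01,0,-0.225,-0.184,0.01,0,-0.225,-0.184,0.01,0]
  claw: 60

```text
t: 1.35
eef_pos: [487.8, 361.6, 203.9]
tcp_rot: [-3.141, -0.0, 3.09]
ft_force: [0.2, -0.1, -0.2]
opening: 0.634
grip_force: 0.0
```

Emit:
move_arm:
  moves: [-0.225,-0.184,0.01,0,-0.225,-0.184,0.01,0,0,0,0,0,0,0,0,0]

```text
t: 1.85
eef_pos: [551.0, 304.3, 200.9]
tcp_rot: [-3.142, -0.001, 3.089]
ft_force: [-0.3, -0.2, 0.2]
opening: 0.635
grip_force: 0.0
```

```bash
python3 -c "
from h import *
go(551.2,303.5,200,3.0896)
i=viewer.camera_info('wrist');np.save('w1.npy',i,allow_pickle=True)
snap('wrist','w1.png')
print(proj(i,[[551,303.5,112],[551,303.5,64],[551,303.5,12],[588,302,60]]).round())"
```

```text
pos [550.96 304.25 200.87] yaw 3.0893 t 1.85 | after turn -0.0002 shift [-0.0019 -0.0049  0.0058]
[[254. 196.]
 [254. 184.]
 [254. 174.]
 [255. 215.]]
```

View pics/w1.png

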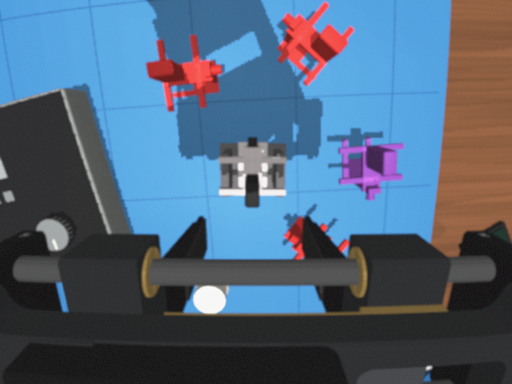

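```bash
python3 - <<'E'
from h import *
i=np.load('w1.npy',allow_pickle=True).item()
im=cv2.imread('pics/w1.png').astype(int)
for r in (150,155,160,165,186,188,190,192,194,196,198):
    m=(im[r,205:300].min(1)>150)&(im[r,205:300].max(1)-im[r,205:300].min(1)<40);x=np.flatnonzero(m)+205;print(r,x.min() if len(x) else None,x.max() if len(x) else None,len(x))
m=(im[120:215,225:280].max(2)<50);
for r in range(120,215,4):
    x=np.flatnonzero(m[r-120])+225;print(r,(x.min(),x.max(),len(x)) if len(x) else 0,end=' ')
c=np.array([551.2,303.5]);e=-.052;R=np.array([[np.cos(e),-np.sin(e)],[np.sin(e),np.cos(e)]])
for z,x,y in((112,12,7),(112,12,-7),(112,-12,7),(112,-12,-7),(66,12,7),(66,12,-7),(63,9,36),(63,9,-36),(63,-26,36),(63,-26,-36)):
    p=c+R@[x,y];print(z,x,y,proj(i,[*p,z]).round(1))
E
```

```text
150 240 265 26
155 240 265 26
160 219 280 50
165 237 268 32
186 238 267 16
188 239 265 13
190 219 285 53
192 219 285 54
194 220 285 52
196 None None 0
198 None None 0
120 0 124 0 128 0 132 0 136 0 140 (np.int64(249), np.int64(255), 7) 144 (np.int64(249), np.int64(255), 7) 148 0 152 0 156 0 160 0 164 0 168 0 172 0 176 (np.int64(248), np.int64(256), 9) 180 (np.int64(247), np.int64(256), 10) 184 (np.int64(247), np.int64(257), 11) 188 (np.int64(247), np.int64(257), 11) 192 (np.int64(247), np.int64(251), 5) 196 0 200 0 204 0 208 0 212 0 112 12 7 [[261.6 208.4]]
112 12 -7 [[246.7 208.4]]
112 -12 7 [[261.8 183.5]]
112 -12 -7 [[246.5 183.5]]
66 12 7 [[260.6 195.3]]
66 12 -7 [[247.7 195.3]]
63 9 36 [[286.9 191.9]]
63 9 -36 [[221.4 191.9]]
63 -26 36 [[287.9 160.2]]
63 -26 -36 [[220.4 160.2]]
```

Emit:
move_arm:
  moves: [-0.001,-0.013,0.2,0,0,0,0.25,0,0,0,0.25,0,0,0,0.1,0,0,0,0.0525,0,0,0,0,0]
  claw: 45

```text
t: 2.65
eef_pos: [551.6, 302.5, 73.9]
tcp_rot: [3.141, 0.001, 3.09]
ft_force: [0.6, -0.5, -0.1]
opening: 0.473
grip_force: 0.0
```

Emit:
move_arm:
  moves: [0,0,0,0,0,0,0,0,0,0,0,0,0,0,0,0,0,0,0,0,0,0,0,0]
  claw: 0

```text
t: 3.4
eef_pos: [551.6, 302.1, 73.5]
tcp_rot: [3.141, 0.0, 3.09]
ft_force: [-1.0, -0.7, 4.0]
opening: 0.144
grip_force: 30.0
```

Emit:
move_arm:
  moves: [0,0,-0.05,0,0,0,-0.1,0,0,0,-0.2,0,0,0,-0.25,0,0,0,-0.2,0,0,0,-0.05,0,0,0,0,0,0,0,0,0]

```text
t: 4.4
eef_pos: [551.0, 301.9, 199.5]
tcp_rot: [-3.141, -0.002, 3.09]
ft_force: [-0.1, -0.1, -2.0]
opening: 0.144
grip_force: 30.0
```

```bash
python3 -c "
from h import *
go(471.5,49.9,200,np.pi+.143)
print(monitor.state()['ft_force'],monitor.state()['opening'])
snap('scene','s1.png')
i=viewer.camera_info('scene');print(proj(i,[[551,302,142],[551,302,190]]))
im=cv2.imread('pics/s1.png');cv2.imwrite('pics/s1c.png',cv2.resize(im[120:240,280:410],None,fx=4,fy=4,interpolation=3))"
```

```text
pos [551.03 301.92 199.5 ] yaw 3.0897 t 4.4 | after turn -0.1241 shift [ 0.7642 -1.5875 -0.0033]
[-0.06113353 -0.09719441 -2.00832729] 0.14430510540789657
[[359.75459309 210.69407928]
 [365.26116132 199.08944338]]
```

View pics/s1c.png

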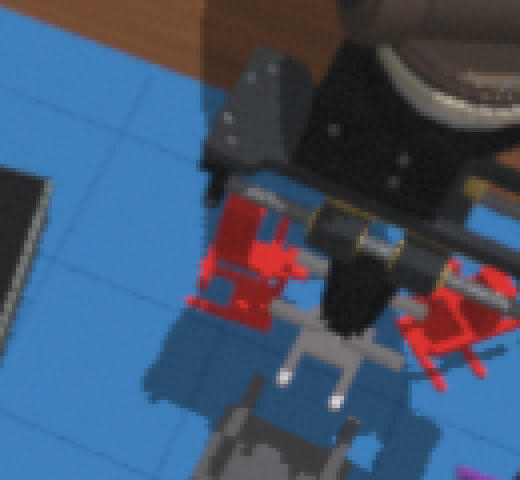

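```bash
python3 - <<'E'
from h import *
i=viewer.camera_info('scene')
f=lambda x,y:((x+.5)/4-.5+280,(y+.5)/4-.5+120)
st=monitor.state();p=st['eef_pos'];e=-.0519;R=np.array([[np.cos(e),-np.sin(e)],[np.sin(e),np.cos(e)]])
for z in (128,133,138,143,148):
    for y in (15,-15):
        q=p[:2]+[-.4,0]+R@[15.5,y];print(z,y,proj(i,[*q,z]).round(1))
print(f(283,377),f(335,402))
go(630,74,220,3.2846)
E
```

```text
128 15 [[362.1 222.1]]
128 -15 [[349.3 216.2]]
133 15 [[362.6 221. ]]
133 -15 [[349.8 215. ]]
138 15 [[363.2 219.9]]
138 -15 [[350.3 213.9]]
143 15 [[363.8 218.8]]
143 -15 [[350.8 212.8]]
148 15 [[364.4 217.7]]
148 -15 [[351.3 211.6]]
(350.375, 213.875) (363.375, 220.125)
pos [551.08 301.94 199.49] yaw 3.0896 t 4.45 | after turn -0.1241 shift [-0.3042 -1.5791 -0.1367]
```

Emit:
move_arm:
  moves: [0,0,-0.0667,-0.062,0,0,-0.07,-0.0621,-0.038,-0.14,0,0,-0.038,-0.24,0,0,-0.038,-0.26,0,0,-0.038,-0.26,0,0,-0.038,-0.26,0,0,-0.038,-0.24,0,0,-0.076,-0.179,0,0,0,0,0,0]

```text
t: 5.7
eef_pos: [630.8, 71.4, 220.0]
tcp_rot: [-3.142, -0.001, -3.003]
ft_force: [-0.5, 0.4, -1.9]
opening: 0.145
grip_force: 30.0
```

```bash
python3 -c "
from h import *
go(630,74,220,3.2846)
i=viewer.camera_info('wrist');np.save('w2.npy',i,allow_pickle=True)
snap('wrist','w2.png')
"
```

```text
pos [630.82  71.42 219.96] yaw -3.0033 t 5.7 | after turn -0.003 shift [ 0.0029  0.0178 -0.0003]
```

View pics/w2.png

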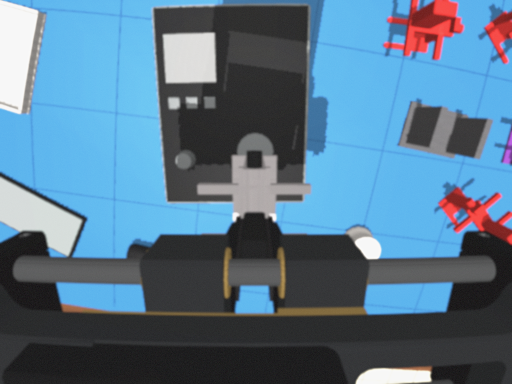

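```bash
python3 - <<'E'
from h import *
i=np.load('w2.npy',allow_pickle=True).item()
im=cv2.imread('pics/w2.png').astype(int); g=im.mean(2)
# deck edge lines: black deck -> boundary columns
def lines():
    L=[];Rr=[]
    for r in range(20,130,4):
        dark=(im[r].max(1)<70)
        x=np.flatnonzero(dark[140:330])+140
        L.append((x.min()-.5,r))
        # right end: last dark belonging to the deck before grey/blue side
        Rr.append((x.max()+.5,r))
    return np.array(L),np.array(Rr)
L,Rr=lines()
for n,q in(('L',L),('R',Rr)):
    P=onplane(i,q,55); k=np.polyfit(P[:,0],P[:,1],1);res=P[:,1]-np.polyval(k,P[:,0]);ok=abs(res)<2*np.median(abs(res))+.3
    k=np.polyfit(P[ok,0],P[ok,1],1);print(n,'yaw',np.arctan(k[0]),'y at x=554',np.polyval(k,554.1),abs(res).max())
# cap arc
roi=g[128:165,230:282]; np.set_printoptions(linewidth=250)
print(g[128:160:2,232:280:2].astype(int))
# bars
for r in (186,189,192):
    x=np.flatnonzero((im[r,185:325].min(1)>130))+185;print(r,x.min(),x.max(),(x.min()+x.max())/2)
p=np.array([630.82,71.42]);w=.1383;ax=np.array([np.cos(w),np.sin(w)]);ay=np.array([-ax[1],ax[0]])
z0=219.96-61.5
for x,y,z in((9,36,51),(9,-36,51),(-26,36,51),(-26,-36,51),(17,15,0)): print((x,y),proj(i,[*(p+x*ax+y*ay),z0+z]))
print(proj(i,[596,68.5,72.5]))
E
```

```text
L yaw 0.14503770807941402 y at x=554 -45.769173006587536 0.6699496790974422
R yaw 0.1512630903657402 y at x=554 117.37513626745722 1.482203921186212
[[ 40  43  43  45  44  40  43  42  41  42  40  44  43  39  38  43  41  42  44  42  44  43  42  43]
 [ 42  42  41  44  44  42  41  45  42  45  40  41  42  40  41  43  42  41  42  41  42  43  40  41]
 [ 41  43  41  42  45  40  42  43  46  50  61  68  64  55  46  44  40  41  39  44  41  40  39  41]
 [ 41  42  43  43  45  42  42  62  88 101 110 115 113 106  97  81  53  44  42  43  40  42  42  41]
 [ 40  43  43  43  41  46  74 103 119 121 121 123 121 122 122 118  98  68  45  42  43  42  46  43]
 [ 40  42  40  41  45  84 112 121 122 121 122 122 122 120 122 120 120 107  74  43  42  41  41  40]
 [ 43  37  39  42  75 114 121 120 122 122 121 121 121 121 119 121 122 119 107  62  43  44  39  41]
 [ 39  39  44  57 101 120 120 120 123 120 120 121 120 121 121 122 121 119 119  95  49  42  40  41]
 [ 39  43  46  81 116 120 123 121 121 120 120 121 120 120 121 120 120 120 120 113  73  38  44  40]
 [ 41  43  50  98 120 120 119 120 120 119 120 120 121 119 12
[... 212 characters left out ...]
120 119 104  54  42  41]
 [ 41  39  64 111 119 118 117  91  43  40  39  36  39  35  42  94 118 118 118 119 104  55  39  41]
 [ 69  83  90 119 126 127 125  92  38  38  39  38  41  38  38  93 123 122 122 123 104  79  67  42]
 [131 162 162 162 163 163 159 106  40  39  40  40  38  36  40 106 154 158 159 159 158 156 127  55]
 [141 176 176 176 175 175 163 106  37  38  37  41  40  36  37 108 164 175 175 174 174 173 141  59]]
186 198 311 254.5
189 198 311 254.5
192 198 311 254.5
(9, 36) [[308.2605469  240.15865484]]
(9, -36) [[201.7816114  240.15887135]]
(-26, 36) [[310.95872099 190.04432466]]
(-26, -36) [[199.17110711 190.04554993]]
(17, 15) [[272.4654648 223.9479705]]
[[256.42994921 150.73618932]]
```

```bash
python3 -c "
from h import *
go(522.3,56.3,126,3.1416+.146)
"
```

```text
pos [630.27  72.7  220.12] yaw -3.002 t 5.75 | after turn -0.0041 shift [ 0.7281 -0.0035  0.6275]
```

```bash
cat > m.py <<'E'
from h import *
s=monitor.state();i=viewer.camera_info('wrist');im=snap('wrist','w3.png');g=im.astype(float).mean(2)
s2=monitor.state();print(s['eef_pos'],s2['eef_pos'],s2['qvel'].round(4))
cs=[]
for r in range(138,152,2):
    x=np.arange(225,290);v=g[r,225:290];k=np.flatnonzero(v>80);a,b=k[0],k[-1]
    l=x[a]-(v[a]-80)/(v[a]-v[a-1]);q=x[b]+(v[b]-80)/(v[b]-v[b+1]);cs.append((r,l,q,(l+q)/2))
cs=np.array(cs);print(cs.round(2))
c=cs[:,3].mean()
P=onplane(i,[[c,151.6]],70);print('cap',P)
w=s['tcp_rot'][2]+np.pi;p=s['eef_pos'];ax=np.array([np.cos(w),np.sin(w)]);ay=np.array([-ax[1],ax[0]])
for r in(187,190):
    x=np.flatnonzero(im[r,185:325].min(1)>130)+185;print(r,x.min(),x.max(),(x.min()+x.max())/2)
for y in(36,-36):print(proj(i,[*(p[:2]-26*ax+y*ay),p[2]-61.5+51]))
d=P[0,:2]-p[:2];print('cap in tool frame fwd,left',d@ax,d@ay,w)
E
python3 m.py
```

```text
[630.27313744  72.70445376 220.12386481] [629.97622007  73.58707412 220.32801818] [ 0.0219 -0.0102  0.0024 -0.0008  0.0018 -0.0023]
[[138.   241.13 266.18 253.66]
 [140.   239.31 268.07 253.69]
 [142.   238.14 269.14 253.64]
 [144.   236.9  270.35 253.62]
 [146.   236.22 270.98 253.6 ]
 [148.   235.84 271.34 253.59]
 [150.   235.48 271.62 253.55]]
cap [[597.08803248  66.8968556   70.        ]]
187 197 311 254.0
190 198 311 254.5
[[310.98634104 190.0710158 ]]
[[199.19103178 190.08835804]]
cap in tool frame fwd,left -33.67037899179095 -1.1335634995685204 0.13959787432646253
```

Emit:
move_arm:
  moves: [0,0,0,-0.0041,0.1,0,0,0,0.2,0,0,0,0.228,0,0,0,0.15,0,0,0,0.05,0,0.05,0,0,0,0.15,0,0,0,0.2,0,0,0,0.15,0,0,0,0,0]

```text
t: 7.05
eef_pos: [522.0, 58.3, 137.2]
tcp_rot: [3.141, -0.003, -2.992]
ft_force: [0.2, -1.0, -1.8]
opening: 0.143
grip_force: 30.0
```

Emit:
move_arm:
  moves: [0,0,0,0,0,0,0,0]

```text
t: 7.3
eef_pos: [522.9, 58.1, 139.6]
tcp_rot: [-3.141, 0.002, -2.992]
ft_force: [-0.2, -1.0, -1.6]
opening: 0.148
grip_force: 30.0
```

```bash
python3 -c "
from h import *
go(522.5,56.4,126,3.1416+.146)
print(monitor.state()['ft_force'])
"
```

```text
pos [522.92  58.06 139.61] yaw -2.992 t 7.3 | after turn 0.0023 shift [ 0.0044 -0.0106  0.0907]
[-0.22397627 -0.98686419 -1.6157106 ]
```

Emit:
move_arm:
  moves: [0.0044,-0.0106,0.03,0.0023,0,0,0.04,0,0,0,0.02,0,0,0,0.01,0,0,0,0,0,0,0,0,0]

```text
t: 8.05
eef_pos: [522.1, 56.3, 123.9]
tcp_rot: [3.142, 0.0, -2.996]
ft_force: [0.8, 0.4, -0.7]
opening: 0.145
grip_force: 30.0
```

Emit:
move_arm:
  moves: [0,0,0.004,0,0,0,0.004,0,0,0,0.003,0,0,0,0,0,0,0,0,0]

```text
t: 8.68
eef_pos: [522.0, 56.3, 122.1]
tcp_rot: [3.142, 0.0, -2.996]
ft_force: [-0.2, 0.2, -1.5]
opening: 0.144
grip_force: 30.0
```

Emit:
move_arm:
  moves: [0,0,0.004,0,0,0,0.003,0,0,0,0,0,0,0,0,0]

```text
t: 9.18
eef_pos: [522.0, 56.3, 121.5]
tcp_rot: [-3.142, 0.0, -2.996]
ft_force: [-1.8, 0.1, 4.9]
opening: 0.146
grip_force: 30.0
```

Emit:
move_arm:
  moves: [0,0,0.004,0,0,0,0.003,0,0,0,0,0,0,0,0,0]

```text
t: 9.68
eef_pos: [522.2, 56.3, 121.4]
tcp_rot: [-3.141, 0.001, -2.996]
ft_force: [-4.4, -0.7, 18.9]
opening: 0.153
grip_force: 30.0
```

Emit:
move_arm:
  moves: [0,0,-0.005,0,0,0,-0.004,0,0,0,0,0,0,0,0,0]

```text
t: 10.18
eef_pos: [522.1, 56.3, 121.5]
tcp_rot: [3.142, 0.0, -2.996]
ft_force: [-2.1, 0.3, 5.1]
opening: 0.145
grip_force: 30.0
```

```bash
python3 -c "
from h import *
go(522.5,56.4,126,3.1416+.146);print({k:monitor.state()[k] for k in('ft_force','moment','tcp_rot')})
"
```

```text
pos [522.09  56.3  121.49] yaw -2.9957 t 10.175 | after turn -0.0001 shift [-0.0028  0.0003 -0.0301]
{'ft_force': array([-2.06367795,  0.2705599 ,  5.0697169 ]), 'moment': array([ 0.01579245,  0.26798675, -0.01791274]), 'tcp_rot': array([ 3.14155891e+00,  3.26330592e-04, -2.99571053e+00])}
```

Emit:
move_arm:
  moves: [0,0,-0.005,0,0,0,-0.0045,0,0,0,0,0,0,0,0,0]

```text
t: 10.68
eef_pos: [521.9, 56.3, 122.7]
tcp_rot: [3.141, -0.0, -2.996]
ft_force: [0.2, 0.6, -1.9]
opening: 0.15
grip_force: 30.0
```

```bash
cat > a.py <<'E'
from h import *
s=monitor.state();p=s['eef_pos'];w=s['tcp_rot'][2]+np.pi;ax=np.array([np.cos(w),np.sin(w)]);ay=np.array([-ax[1],ax[0]])
d=np.array([596.7,67.3])-p[:2];print('t',s['t'],p.round(2),'yaw',w.round(4),'to cap fwd',(d@ax).round(2),'left',(d@ay).round(2))
f=s['ft_force'];print('F fwd,left,up',(f[:2]@ax).round(2),(f[:2]@ay).round(2),f[2].round(2),'M',s['moment'].round(3),'rot',s['tcp_rot'].round(4))
E
python3 a.py
```

```text
t 10.675 [521.92  56.29 122.69] yaw 0.1459 to cap fwd 75.58 left 0.02
F fwd,left,up 0.26 0.56 -1.87 M [ 0.062 -0.031  0.017] rot [ 3.1415e+00 -1.0000e-04 -2.9957e+00]
```

Emit:
move_arm:
  moves: [-0.04,0,0.0023,0,-0.07,0,0,0,-0.07,0,0,0,-0.03,0,0,0,0,0,0,0,0,0,0,0,0,0,0,0]

```text
t: 11.55
eef_pos: [552.9, 60.8, 122.5]
tcp_rot: [3.142, -0.0, -2.996]
ft_force: [0.2, -0.8, -0.8]
opening: 0.148
grip_force: 30.0
```

```bash
python3 a.py; python3 -c "
from h import *
snap('scene','s2.png')
im=cv2.imread('pics/s2.png');cv2.imwrite('pics/s2c.png',cv2.resize(im[150:250,195:310],None,fx=5,fy=5,interpolation=3))"
```

```text
t 11.55 [552.94  60.84 122.49] yaw 0.1459 to cap fwd 44.23 left 0.03
F fwd,left,up 0.1 -0.81 -0.77 M [0.065 0.007 0.057] rot [ 3.1415e+00 -1.0000e-04 -2.9957e+00]
```

View pics/s2c.png

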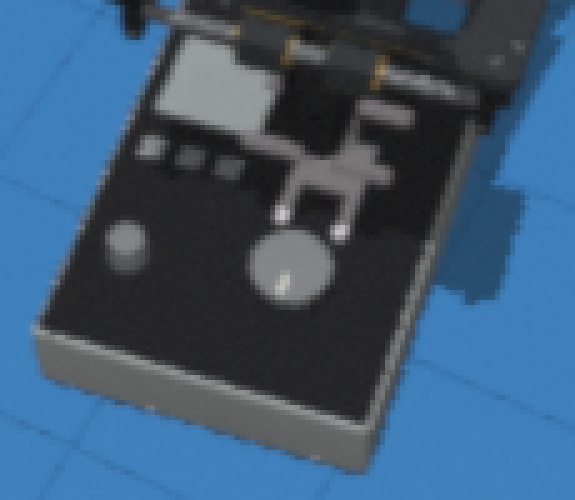

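```bash
python3 - <<'E'
from h import *
i=viewer.camera_info('scene');f=lambda x,y:((x+.5)/5-.5+195,(y+.5)/5-.5+150)
im=cv2.imread('pics/s2.png').astype(int)
T=onplane(i,[f(282,215),f(341,230)],59);
g=im.mean(2)[195:213,243:264];cc=((im[195:213,243:264].min(2)>85)&(im[195:213,243:264].max(2)<185))
C=onplane(i,[f(291.5,263.5)],72.5) # top face centre
print(T,C);w=.1459;ax=np.array([np.cos(w),np.sin(w)]);ay=np.array([-ax[1],ax[0]])
m=T.mean(0)[:2];d=C[0,:2]-m;print(d@ax,d@ay,'tips y',(T[1]-T[0])[:2]@ay,(T[1]-T[0])[:2]@ax)
p=np.array([552.94,60.84])
for y in(15,-15):print(proj(i,[*(p+15.5*ax+y*ay),59]))
print(f(282,215),f(341,230),proj(i,[596.7,67.3,72.5]),f(291.5,263.5))
print(np.array2string(g.astype(int)))
E
```

```text
[[568.28473461  48.3948022   59.        ]
 [563.01700443  77.99300172  59.        ]] [[598.48714709  68.33557651  72.5       ]]
33.23491897851314 0.31321251375895365 tips y 30.04957035931752 -0.9086901158659595
[[262.2333421 196.5439464]]
[[250.55311936 193.24404432]]
(251.0, 192.6) (262.8, 195.6) [[252.84347538 201.55861004]] (252.9, 202.3)
[[ 40  38  38  37  39  39  48  68  78  68  60  58  54  48  39  38  37  52
  114 169 185]
 [ 38  39  39  38  42  52  72  93 112 123 123 121 111  89  61  47  38  61
  139 195 190]
 [ 38  38  40  47  70 101 121 125 129 133 132 132 129 125 112  84  49  52
  111 154 145]
 [ 38  40  47  78 111 126 132 132 132 133 132 132 133 132 129 115  85  54
   67  92  86]
 [ 39  43  68 104 127 131 133 132 132 132 133 132 133 133 132 129 115  84
   51  48  48]
 [ 40  53  95 125 132 133 133 133 133 133 133 132 133 132 133 132 128 107
   66  44  38]
 [ 39  58 101 131 134 133 133 133 133 133 133 132 134 133 133 133 131 114
   76  42  38]
 [ 40  65 106 131 133 133 133 132 133 132 133 133 133 132 134 132 133 126
   98  50  40]
 [ 43  73 111 132 134 134 134 134 135 136 134 133 133 134 133 133 133 129
  100  50  39]
 [ 41  62 105 132 133 133 134 136 149 152 135 133 134 134 133 133 132 121
   89  46  39]
 [ 40  50  97 129 134 134 134 142 173 177 139 133 134 133 134 133 132 114
   73  39  37]
 [ 35  42  74 112 130 134 136 152 183 178 140 133 134 134 133 133 127 101
   57  38  39]
 [ 35  39  51  85 117 131 138 172 189 162 137 134 133 133 132 128 106  65
   39  38  40]
 [ 39  37  43  55  89 117 132 161 169 142 134 133 133 130 123 105  70  40
   33  36  37]
 [ 37  39  37  41  57  76  96 124 136 130 129 127 122 108  84  65  44  34
   37  39  39]
 [ 38  39  40  35  36  47  62  77  85  87  94  93  84  77  50  42  36  37
   40  38  38]
 [ 38  38  38  37  38  36  40  49  59  59  66  67  54  52  34  33  37  37
   40  37  38]
 [ 37  39  38  37  37  36  36  36  37  38  40  40  38  38  33  36  36  39
   40  38  37]]
```

Emit:
move_arm:
  moves: [-0.02,0,0,0,-0.03,0,0,0,-0.03,0,0,0,-0.015,0,0,0,0,0,0,0,0,0,0,0]

```text
t: 12.35
eef_pos: [567.1, 62.9, 122.4]
tcp_rot: [3.142, -0.0, -2.996]
ft_force: [0.2, -0.9, -0.6]
opening: 0.148
grip_force: 30.0
```

Emit:
move_arm:
  moves: [-0.008,0,0,0,-0.008,0,0,0,-0.008,0,0,0,-0.008,0,0,0,0,0,0,0,0,0,0,0]

```text
t: 13.1
eef_pos: [571.9, 63.6, 122.4]
tcp_rot: [3.142, -0.0, -2.996]
ft_force: [0.6, 0.3, -1.4]
opening: 0.149
grip_force: 30.0
```

```bash
python3 a.py
```

```text
t 13.1 [571.94  63.61 122.42] yaw 0.1458 to cap fwd 25.03 left 0.05
F fwd,left,up 0.69 0.24 -1.38 M [0.065 0.013 0.034] rot [ 3.1415 -0.     -2.9958]
```

Free so far; prong tips are now about at the hub.

Emit:
move_arm:
  moves: [-0.008,0,0,0,-0.008,0,0,0,-0.008,0,0,0,-0.008,0,0,0,0,0,0,0,0,0,0,0]

```text
t: 13.85
eef_pos: [576.7, 64.3, 122.4]
tcp_rot: [3.142, 0.0, -2.996]
ft_force: [-0.2, -0.0, -0.7]
opening: 0.148
grip_force: 30.0
```

Emit:
move_arm:
  moves: [-0.008,0,0,0,-0.008,0,0,0,-0.008,0,0,0,-0.008,0,0,0,0,0,0,0,0,0,0,0]

```text
t: 14.6
eef_pos: [581.5, 65.0, 122.4]
tcp_rot: [3.141, -0.0, -2.996]
ft_force: [0.1, 0.2, -1.3]
opening: 0.147
grip_force: 30.0
```

```bash
python3 a.py
```

```text
t 14.6 [581.46  65.04 122.42] yaw 0.1458 to cap fwd 15.41 left 0.02
F fwd,left,up 0.16 0.15 -1.34 M [ 0.081 -0.02   0.012] rot [ 3.1415 -0.     -2.9958]
```

Emit:
move_arm:
  moves: [-0.008,0,0,0,-0.008,0,0,0,-0.008,0,0,0,-0.008,0,0,0,0,0,0,0,0,0,0,0]

```text
t: 15.35
eef_pos: [586.2, 65.7, 122.4]
tcp_rot: [3.142, 0.0, -2.996]
ft_force: [0.3, 0.2, -1.6]
opening: 0.145
grip_force: 30.0
```

Emit:
move_arm:
  moves: [-0.008,0,0,0,-0.008,0,0,0,-0.008,0,0,0,-0.007,0,0,0,0,0,0,0,0,0,0,0]

```text
t: 16.1
eef_pos: [590.8, 66.4, 122.4]
tcp_rot: [3.141, -0.0, -2.996]
ft_force: [-0.4, 0.7, -2.3]
opening: 0.149
grip_force: 30.0
```

```bash
python3 a.py
```

```text
t 16.1 [590.8   66.4  122.41] yaw 0.1459 to cap fwd 5.97 left 0.03
F fwd,left,up -0.26 0.76 -2.27 M [ 0.097 -0.016 -0.014] rot [ 3.1415e+00 -1.0000e-04 -2.9957e+00]
```

Emit:
move_arm:
  moves: [-0.007,0,0,0,-0.007,0,0,0,-0.006,0,0,0,0,0,0,0,0,0,0,0]

```text
t: 16.73
eef_pos: [593.8, 66.8, 122.4]
tcp_rot: [3.141, 0.0, -2.996]
ft_force: [0.4, 1.0, -1.4]
opening: 0.141
grip_force: 30.0
```

Emit:
move_arm:
  moves: [-0.005,0,0,0,-0.005,0,0,0,0,0,0,0,0,0,0,0]

```text
t: 17.23
eef_pos: [595.3, 67.1, 122.4]
tcp_rot: [3.142, 0.0, -2.996]
ft_force: [0.2, 0.2, -1.3]
opening: 0.149
grip_force: 30.0
```

```bash
python3 a.py
```

```text
t 17.225 [595.3   67.06 122.42] yaw 0.1459 to cap fwd 1.41 left 0.03
F fwd,left,up 0.2 0.21 -1.25 M [ 0.075  0.01  -0.02 ] rot [ 3.1415  0.     -2.9957]
```

Emit:
move_arm:
  moves: [-0.005,0,0,0,-0.004,0,0,0,0,0,0,0,0,0,0,0]

```text
t: 17.73
eef_pos: [596.6, 67.3, 122.4]
tcp_rot: [3.141, 0.0, -2.996]
ft_force: [-0.4, -0.3, -1.7]
opening: 0.145
grip_force: 30.0
```

Emit:
move_arm:
  moves: [-0.004,0,0,0,0,0,0,0,0,0,0,0]

```text
t: 18.1
eef_pos: [597.2, 67.3, 122.4]
tcp_rot: [3.142, 0.0, -2.996]
ft_force: [0.5, 0.3, -1.2]
opening: 0.143
grip_force: 30.0
```

```bash
python3 a.py
```

```text
t 18.1 [597.22  67.33 122.44] yaw 0.1458 to cap fwd -0.52 left 0.05
F fwd,left,up 0.57 0.23 -1.15 M [0.047 0.001 0.005] rot [ 3.1415e+00  1.0000e-04 -2.9958e+00]
```

Emit:
move_arm:
  moves: [-0.004,0,0,0,0,0,0,0,0,0,0,0]

```text
t: 18.48
eef_pos: [597.8, 67.4, 122.5]
tcp_rot: [3.142, 0.0, -2.996]
ft_force: [0.3, 0.3, -1.4]
opening: 0.145
grip_force: 30.0
```

Emit:
move_arm:
  moves: [-0.004,0,0,0,0,0,0,0,0,0,0,0]

```text
t: 18.85
eef_pos: [598.4, 67.5, 122.4]
tcp_rot: [3.142, 0.0, -2.996]
ft_force: [0.1, -0.8, -0.6]
opening: 0.152
grip_force: 30.0
```

```bash
python3 a.py
```

```text
t 18.85 [598.41  67.49 122.45] yaw 0.1458 to cap fwd -1.72 left 0.06
F fwd,left,up -0.07 -0.84 -0.58 M [ 0.069 -0.053  0.006] rot [ 3.1415e+00  1.0000e-04 -2.9958e+00]
```

Emit:
move_arm:
  moves: [-0.004,0,0,0,-0.002,0,0,0,0,0,0,0,0,0,0,0]

```text
t: 19.35
eef_pos: [599.3, 67.6, 122.4]
tcp_rot: [3.141, -0.0, -2.996]
ft_force: [0.2, -1.4, -2.0]
opening: 0.144
grip_force: 30.0
```

Emit:
move_arm:
  moves: [-0.004,0,0,0,0,0,0,0,0,0,0,0]

```text
t: 19.73
eef_pos: [599.7, 67.7, 122.4]
tcp_rot: [3.141, -0.0, -2.996]
ft_force: [-2.9, -0.4, -1.5]
opening: 0.145
grip_force: 30.0
```

```bash
python3 a.py; python3 -c "
from h import *
snap('scene','s3.png')
im=cv2.imread('pics/s3.png');cv2.imwrite('pics/s3c.png',cv2.resize(im[150:250,195:310],None,fx=5,fy=5,interpolation=3))"
```

```text
t 19.725 [599.71  67.72 122.4 ] yaw 0.1459 to cap fwd -3.04 left 0.02
F fwd,left,up -2.97 0.0 -1.49 M [-0.058  0.492  0.035] rot [ 3.1415e+00 -4.0000e-04 -2.9957e+00]
```

View pics/s3c.png

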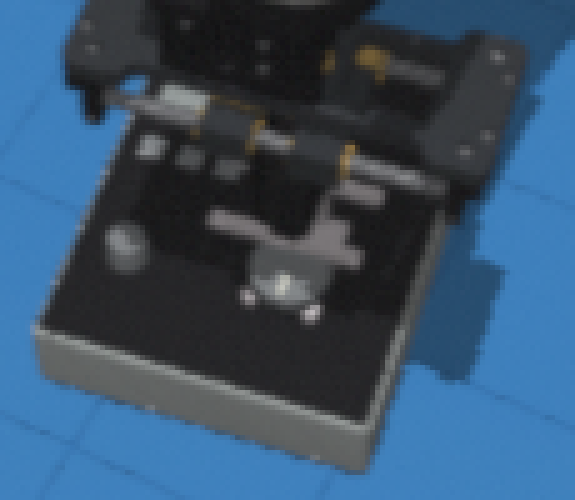

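Emit:
move_arm:
  moves: [0.001,0,-0.003,0,0,0,-0.003,0,0,0,-0.003,0,0,0,-0.003,0,0,0,0,0,0,0,0,0]

```text
t: 20.52
eef_pos: [599.6, 67.7, 124.1]
tcp_rot: [3.141, -0.0, -2.996]
ft_force: [-0.6, -0.2, -9.3]
opening: 0.145
grip_force: 30.0
```

```bash
python3 a.py
```

```text
t 20.525 [599.63  67.72 124.06] yaw 0.1458 to cap fwd -2.96 left 0.01
F fwd,left,up -0.63 -0.07 -9.28 M [-0.013  0.25  -0.047] rot [ 3.1414e+00 -4.0000e-04 -2.9958e+00]
```

Emit:
move_arm:
  moves: [0,0,-0.003,0,0,0,-0.003,0,0,0,-0.003,0,0,0,-0.003,0,0,0,-0.003,0,0,0,-0.003,0,0,0,0,0]

```text
t: 21.4
eef_pos: [599.7, 67.7, 127.1]
tcp_rot: [3.142, -0.0, -2.996]
ft_force: [-2.8, 0.2, -7.6]
opening: 0.142
grip_force: 30.0
```

```bash
python3 a.py
```

```text
t 21.4 [599.66  67.7  127.05] yaw 0.1459 to cap fwd -2.99 left 0.03
F fwd,left,up -2.7 0.63 -7.56 M [-0.018  0.683  0.05 ] rot [ 3.1415e+00 -1.0000e-04 -2.9957e+00]
```

Emit:
move_arm:
  moves: [0,0,-0.003,0,0,0,-0.003,0,0,0,-0.003,0,0,0,-0.003,0,0,0,-0.003,0,0,0,-0.003,0,0,0,-0.003,0,0,0,-0.003,0,0,0,0,0]

```text
t: 22.52
eef_pos: [599.7, 67.7, 130.7]
tcp_rot: [3.142, 0.0, -2.996]
ft_force: [-4.0, -0.8, -6.9]
opening: 0.149
grip_force: 30.0
```

```bash
python3 a.py
```

```text
t 22.525 [599.72  67.7  130.67] yaw 0.1459 to cap fwd -3.04 left 0.04
F fwd,left,up -4.06 -0.17 -6.9 M [-0.109  0.922  0.03 ] rot [ 3.1415  0.     -2.9957]
```

Emit:
move_arm:
  moves: [0.001,0,-0.003,0,0.001,0,-0.003,0,0,0,-0.003,0,0,0,-0.003,0,0,0,-0.003,0,0,0,-0.003,0,0,0,-0.003,0,0,0,-0.003,0,0,0,0,0]

```text
t: 23.65
eef_pos: [599.7, 67.7, 134.4]
tcp_rot: [-3.142, 0.001, -2.996]
ft_force: [0.0, 1.0, -2.6]
opening: 0.148
grip_force: 30.0
```

```bash
python3 a.py
```

```text
t 23.65 [599.72  67.67 134.45] yaw 0.1459 to cap fwd -3.05 left 0.08
F fwd,left,up 0.19 0.97 -2.59 M [ 0.065 -0.014 -0.003] rot [-3.1415e+00  9.0000e-04 -2.9957e+00]
```

Emit:
move_arm:
  moves: [0,0,-0.01,0,0,0,-0.02,0,0,0,-0.03,0,0,0,-0.04,0,0,0,-0.05,0,0,0,-0.04,0,0,0,-0.02,0,0,0,-0.01,0,0,0,0,0,0,0,0,0]

```text
t: 24.9
eef_pos: [599.4, 67.6, 166.9]
tcp_rot: [3.141, -0.0, -2.996]
ft_force: [-0.1, -0.4, -1.2]
opening: 0.147
grip_force: 30.0
```

```bash
python3 a.py; python3 -c "
from h import *
snap('scene','s4.png')
im=cv2.imread('pics/s4.png');cv2.imwrite('pics/s4c.png',cv2.resize(im[140:250,195:310],None,fx=5,fy=5,interpolation=3))
go(517,-293,165,np.pi+.146)"
```

```text
t 24.9 [599.37  67.64 166.92] yaw 0.1458 to cap fwd -2.69 left 0.05
F fwd,left,up -0.14 -0.34 -1.18 M [ 0.057 -0.022  0.013] rot [ 3.1415e+00 -3.0000e-04 -2.9958e+00]
pos [599.37  67.65 166.94] yaw -2.9957 t 24.95 | after turn -0.0001 shift [ 0.8931 -2.2989  0.013 ]
```

View pics/s4c.png

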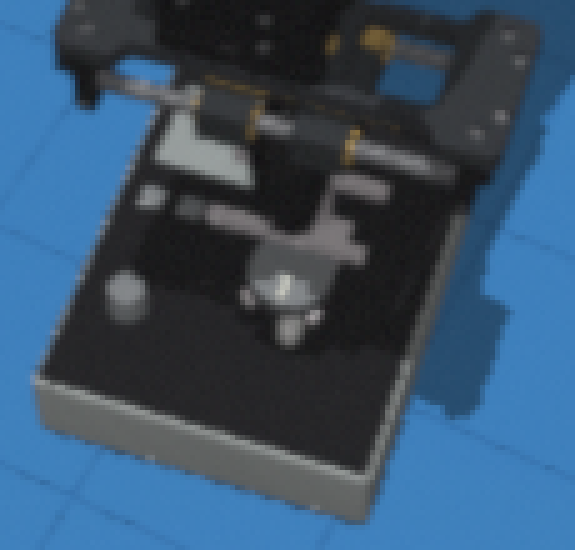

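Emit:
move_arm:
  moves: [0.0116,-0.0319,0,0,0.0232,-0.0638,0,0,0.0348,-0.0957,0,0,0.0464,-0.1276,0,0,0.058,-0.1595,0,0,0.0696,-0.1914,0,0,0.0696,-0.1914,0,0,0.0696,-0.1914,0,0,0.0696,-0.1914,0,0,0.0696,-0.1914,0,0]

```text
t: 26.2
eef_pos: [552.4, -158.9, 167.2]
tcp_rot: [-3.141, 0.0, -2.997]
ft_force: [0.8, 0.6, -1.0]
opening: 0.143
grip_force: 30.0
```

Emit:
move_arm:
  moves: [0.0696,-0.1914,0,0,0.0696,-0.1914,0,0,0.058,-0.1595,0,0,0.0464,-0.1276,0,0,0.0348,-0.0957,0,0,0.0232,-0.0638,0,0,0.0116,-0.0319,0,0,0,0,0,0,0,0,0,0,0,0,0,0]

```text
t: 27.45
eef_pos: [525.7, -291.0, 167.2]
tcp_rot: [3.142, 0.0, -2.995]
ft_force: [-0.2, 0.3, -2.9]
opening: 0.143
grip_force: 30.0
```

```bash
python3 a.py; python3 -c "
from h import *
snap('scene','s5.png')
go(525.6,-291.3,80)
im=cv2.imread('pics/s5.png');cv2.imwrite('pics/s5c.png',cv2.resize(im[50:190,75:235],None,fx=4,fy=4,interpolation=3))"
```

```text
t 27.45 [ 525.72 -291.    167.16] yaw 0.1464 to cap fwd 122.48 left 344.12
F fwd,left,up -0.11 0.28 -2.93 M [ 0.026 -0.009  0.029] rot [ 3.1415e+00  1.0000e-04 -2.9952e+00]
pos [ 525.68 -291.07  167.14] yaw -2.9953 t 27.5 | after turn -0.0 shift [ 0.0008 -0.0014  0.581 ]
```

View pics/s5c.png

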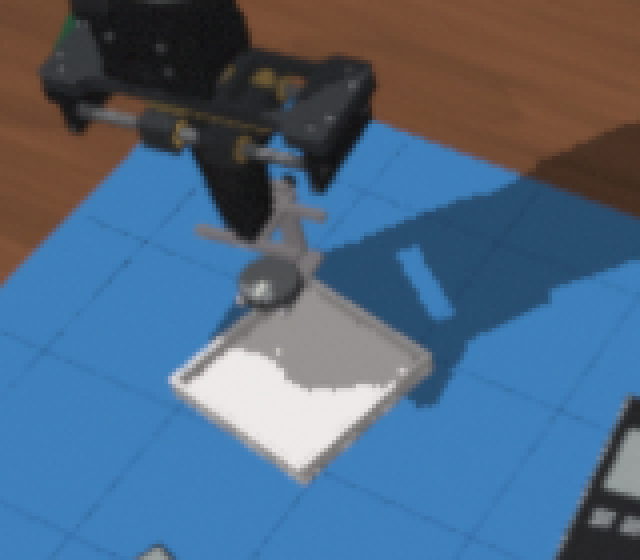

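Emit:
move_arm:
  moves: [0,0,0.03,0,0,0,0.06,0,0,0,0.09,0,0,0,0.12,0,0,0,0.12,0,0,0,0.09,0,0,0,0.055,0,0,0,0.03,0,0,0,0.013,0,0,0,0,0]

```text
t: 28.75
eef_pos: [525.7, -291.5, 76.2]
tcp_rot: [-3.141, 0.0, -2.996]
ft_force: [0.2, 0.4, -1.3]
opening: 0.147
grip_force: 30.0
```

Emit:
move_arm:
  moves: [0,0,0.005,0,0,0,0.005,0,0,0,0.004,0,0,0,0.004,0,0,0,0,0,0,0,0,0]

```text
t: 29.5
eef_pos: [525.6, -291.4, 73.2]
tcp_rot: [3.142, 0.0, -2.996]
ft_force: [-0.6, 0.3, -2.1]
opening: 0.147
grip_force: 30.0
```

```bash
python3 a.py
```

```text
t 29.5 [ 525.58 -291.44   73.22] yaw 0.1458 to cap fwd 122.48 left 344.6
F fwd,left,up -0.52 0.41 -2.06 M [ 0.028 -0.074 -0.048] rot [ 3.1415e+00  1.0000e-04 -2.9958e+00]
```

Emit:
move_arm:
  moves: [0,0,0.004,0,0,0,0.004,0,0,0,0.003,0,0,0,0.003,0,0,0,0,0,0,0,0,0]

```text
t: 30.25
eef_pos: [525.6, -291.4, 71.1]
tcp_rot: [3.142, 0.0, -2.996]
ft_force: [0.3, 0.1, -1.2]
opening: 0.144
grip_force: 30.0
```

Emit:
move_arm:
  moves: [0,0,0.003,0,0,0,0.003,0,0,0,0,0,0,0,0,0]

```text
t: 30.75
eef_pos: [525.6, -291.4, 70.5]
tcp_rot: [-3.141, 0.0, -2.996]
ft_force: [-1.4, 1.5, 4.9]
opening: 0.145
grip_force: 30.0
```

```bash
python3 a.py
```

```text
t 30.75 [ 525.63 -291.44   70.49] yaw 0.1458 to cap fwd 122.44 left 344.6
F fwd,left,up -1.13 1.65 4.91 M [0.249 0.371 0.017] rot [-3.1415e+00  3.0000e-04 -2.9958e+00]
```

Emit:
move_arm:
  moves: [0,0,-0.003,0,0,0,0,0,0,0,0,0]

```text
t: 31.12
eef_pos: [525.5, -291.4, 70.5]
tcp_rot: [3.141, -0.0, -2.996]
ft_force: [-1.1, -0.3, -1.3]
opening: 0.146
grip_force: 30.0
```

Emit:
move_arm:
  moves: [0,0,0,0,0,0,0,0,0,0,0,0,0,0,0,0,0,0,0,0]
  claw: 40

```text
t: 31.75
eef_pos: [525.6, -291.4, 70.7]
tcp_rot: [3.142, 0.0, -2.996]
ft_force: [0.2, 0.5, 0.4]
opening: 0.419
grip_force: 0.0
```

Emit:
move_arm:
  moves: [0,0,-0.03,0,0,0,-0.06,0,0,0,-0.1,0,0,0,-0.15,0,0,0,-0.2,0,0,0,-0.2,0,0,0,-0.15,0,0,0,-0.05,0,0,0,0,0,0,0,0,0]

```text
t: 33.0
eef_pos: [525.3, -291.2, 210.8]
tcp_rot: [3.141, -0.001, -2.996]
ft_force: [0.9, 0.0, -1.2]
opening: 0.417
grip_force: 0.0
```

```bash
python3 a.py; python3 -c "
from h import *
snap('scene','s6.png')
im=cv2.imread('pics/s6.png');cv2.imwrite('pics/s6c.png',cv2.resize(im[90:180,100:200],None,fx=6,fy=6,interpolation=3))"
```

```text
t 33.0 [ 525.27 -291.21  210.84] yaw 0.1458 to cap fwd 122.76 left 344.33
F fwd,left,up 0.86 -0.12 -1.18 M [ 0.063 -0.061 -0.023] rot [ 3.1405e+00 -9.0000e-04 -2.9958e+00]
```

View pics/s6c.png

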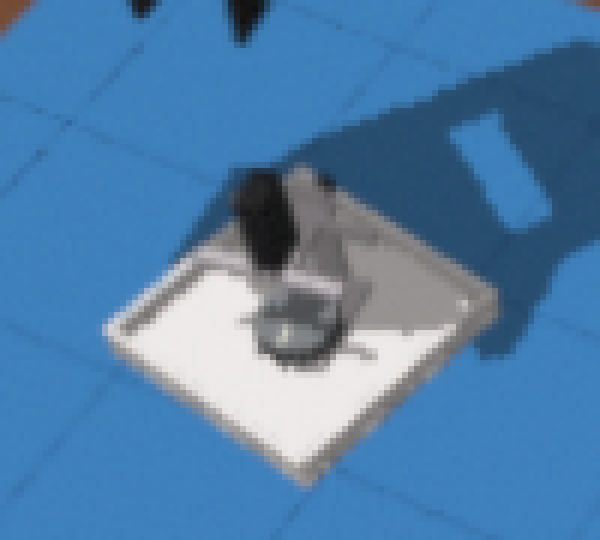

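The puller and cap are standing upright in the tray, and the gripper is clear of them.

```bash
python3 -c "
from h import *
print(order.job_done())"
```

```text
the job is handed in; nothing more can be done
None
```

The cap came off its shaft cleanly, and the puller with the cap on its fork stands upright in the tray, released; the job was handed in at about 33 s, but the hand-in reported no verdict.

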